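# Free-run check of an instrument carriage on an optical bench

## Robot

A 6-joint arm with a two-finger parallel gripper is mounted at the origin on the work surface. World frame = base frame: x ahead of the robot, y to its left, z up, the work surface at z = 0. Lengths are in m, angles in degrees, forces in N, time in s.
With the tool pointing down it reaches from about 0.25 to 0.725 m from the base axis. Payload 9.7 kg.
Tool frame: the origin (TCP) lies between the finger pads, 19 mm behind the fingertips; this is the grasp point; z points along the fingers, y is the line along which they close (so a half turn about z gives the same grasp; the last joint's range is limited). The gripper opens to 85 mm and grips with 20 to 120 N. Pads are 22 mm wide; open, the fingers measure 114 mm over their backs; the gripper's body (76 mm by 85 mm) begins 54 mm behind the grasp point. The pads swing forward as they close: fully open they stand 13 mm farther back than shut.
Start: joints at [-77.292, 4.979, 10.078, 95.1, 0, 90], TCP at [0.121, -0.537, 0.25] pointing down, gripper open.
Joint ranges: [-179.16, 179.16], [-48.56, 103.87], [-65.8, 70.77], [-126.05, 130.52], [-82.76, 87.17], [-180, 180]. Speed limits (degrees/s): [127.2, 127.2, 147.25, 180, 180, 180].

## Interface

Orientations are given as [roll, pitch, yaw] about the fixed x, y, z axes, in that order (R = Rz(yaw) Ry(pitch) Rx(roll)).
In Python, from workcell import readout, imaging, bot, spotter gives the robot as it stands.
- The arm moves only by the shell command python3 -m jog 'ROWS' [FORCE]. ROWS is JSON, a list of rows, each an object with "rotation": the turn, a rotation vector about the world's x, y, z in degrees, a list of three; "translation": the shift along the world's x, y, z in mm, a list of three; "grip": the finger opening in mm, from 0 to 85.4. In form: [{"rotation": [wx, wy, wz], "translation": [dx, dy, dz], "grip": grip}, ...]. A call has 1 to 20 rows; each row is the pose to reach, as a shift and turn from the pose commanded when the call began; what a row does not reach only later rows make up. A row lasts 1/10 s, in which the tool goes at most 50 mm and 8.59 degrees, less where a joint would pass 70% of its speed; a pose out of reach is approached as far as the arm can. A call with a gripper value outside its range is refused whole. The fingers move at their own pace and stop on an object; FORCE is the grip in N (left out, the last holds). Time passes only in rows, so rows that repeat a pose let the fingers close. It gives the time, the measured TCP pose, the force, the opening and the grip force at its end, in the units of the state.
- readout.get_obs(): the state, without advancing time (a new reading comes with each control period).
- imaging.camera(name): name is "scene" or "top" or "wrist"; returns (picture, depth): 384x512x3 uint8, red, green, blue; 384x512 float32, m along the optical axis (not along the pixel's ray), 0 where there is no reading.
- imaging.camera_info(name): a dict with "vertical_fov" (degrees; the focal length in pixels is half the picture's height over the tangent of half this angle, whatever the lens; pixels are square), "cx", "cy" (the principal point, pixels), "extrinsics" (4x4, takes a point from camera to world coordinates); the wrist camera has in their place "tool_from_camera" (4x4, takes a point from camera to tool coordinates, whose origin is the TCP and whose axes are the flange's). Camera axes: x right, y down, z forward; pixel columns grow to the right and rows downward; lengths in m; the calibration is good to about 2 mm. The wrist camera is an equidistant fisheye: a pixel r from the principal point sees the ray r / f radians off the axis. A picture is of the moment at which its call begins: read the wrist's pose just before it. camera_info takes no time and is no camera call.
- bot.job_done(): hands the job in; it is judged then, once.
Trained networks look in the newest picture that a camera, given by its name, has taken for a name from the list of things; names that differ only in an ending like _2 or _b are one class to them, and where a whole thing is asked for, a point or a joint stands for the part that bears it (a point fixed in the world has none). Each returns a list of dicts, best first, with "confidence" (0 to 1); they miss things now and then, are a little off and sometimes report something else, mostly with a low value. They report only what shows in the picture. A call takes as long as a camera call.
- spotter.spot_in(camera, target): "box" ([centre column, centre row, width, height] in pixels, round what is visible of it).
- spotter.mark_of(camera, target): "uv" ([column, row] in pixels: a listed point, or the origin of a listed thing).
The state is a dict: "time": time; "q": joint angles; "qd": joint speeds; "joint_efforts": joint torques, N m; "ee_pos": TCP position; "tcp_rot": TCP orientation; "wrist_force": force on the tool from outside, world axes, zero at the start; "torque": the same for the moment, N m; "opening": finger opening in m; "grasp_force": force on a finger pad.
Only numpy, scipy, OpenCV 4.12 (cv2) and the standard library are available. Lean on these libraries where they do the work, as an engineer would, in place of code of your own. Each camera call takes 0.05 s, during which the arm holds its last target. There are 200 camera calls.

## Task

Check that the instrument carriage runs freely on the optical bench: by its black post, set it gliding along the rail towards the far buffer (the robot's left) at about 0.12 m/s, then let go. For at least four seconds keep your open fingers round the gliding post as a guard, the post midway between them at grip height, without touching it. While it still glides take hold of the post again, bring the carriage to rest without letting it run up against the far buffer, let go and leave it standing there; do not touch the instrument or disturb the things on the bench top.

Things in the scene. Friction and masses are not known exactly. Their poses are not given: they have to be found in the camera images.
- rail: Fixed black ribbed bench rail, 1120 mm long, 150 wide, 54 high; aluminium stop with two rubber buffers near each end, a black-framed round mirror (84 mm across, centre 180 mm up) on its left end beyond the far stop. Origin: under the rail's middle, at table height. x axis across the rail away from the robot, y along it, the way the carriage is to glide, z up.
- carriage (a joint): Travel along the rail's +y, m: 0 at the near (right) buffer, 0.70 at the far (left) one; starts at rest, 0.01 to 0.09. Carriage: black plate 180 x 240 x 16 mm on ball-bearing rollers, top 76 mm above the table. Runs very freely: moving mass nominally 3.0 kg, varies from 1.8 to 4.9; drag 0.60 N per m/s (it slows with a time constant of about 5 s), dry friction 0.004 N, no spring.
- post: Handling post, fixed upright on the rear (right-hand) end of the carriage plate over the rail's middle line: black, 22 mm in diameter, 90 mm tall, collar at its foot 36 mm across and 12 high. Origin: centre of its foot on the plate, 76 mm above the table, at rail y = -0.505 m + carriage travel. Axes as the rail's.
- post_grip (a point): Grip point on the post's axis, 60 mm above its foot (136 mm above the table), 30 mm below the post's top.
- collimator: The instrument, a white autocollimator fixed on the front of the plate, not to be touched: 100 mm square foot, column, tube along the rail 58 mm across and 185 long, 177 mm high in all. Origin: centre of its foot on the plate, 145 mm ahead of the post along the rail; its nearest part, the eyepiece, is 90 mm from the post's axis and 115 mm above the plate.
- far_buffer (a point): Face of the far (left) rubber buffers, between the two, 68 mm above the table. The carriage plate's front edge is 210 mm ahead of the post's axis and meets it at travel 0.70.
- cleaner: Bystander: bottle of lens cleaner, 48 mm across, 115 mm tall, standing beyond the rail. Origin: centre of its underside.
- driver: Bystander: screwdriver 170 mm long lying beyond the rail. Origin: underside, near its middle.
- lens_cap: Bystander: black round lens cap 64 mm across, 16 mm high, lying beyond the rail. Origin: centre of its underside.

How it is judged (in metres and radians):
On the way, in this order (a step that is already met when the one before it is completed fails the run):
1. the carriage is set moving towards the far buffer by its post, faster than 0.06 m/s (contact force between the fingers and post above 0.5 N and velocity of joint carriage above 0.06 m/s).
2. for 4 s without a break the carriage glides on (over 0.015 m/s) with nothing touching the post, the TCP within 15 mm of the post's axis and within 30 mm of grip height (velocity of joint carriage above 0.015 m/s and contact force between anything else and post below 0.2 N and horizontal distance between the grasp point and post_grip below 0.015 m and z of the grasp point in the frame of post_grip between -0.03 and 0.03 m), for 4 s.
3. the fingers take hold of the post while the carriage still glides (over 0.01 m/s) (contact force between the fingers and post above 0.5 N and velocity of joint carriage above 0.01 m/s).
4. the carriage is brought to rest (under 0.01 m/s) in the grip (contact force between the fingers and post above 2 N and velocity of joint carriage between -0.01 and 0.01 m/s), for 0.2 s.
At the end, for the whole second after the job is handed in: the carriage stands still (under 0.01 m/s), released, well along the rail (travel over 0.2 m) and at least 10 mm short of the far buffer (value of joint carriage between 0.2 and 0.69 m and velocity of joint carriage between -0.01 and 0.01 m/s); the robot touches nothing.
It fails at once if the carriage runs up against the far buffer (travel over 0.69 m) (value of joint carriage above 0.69 m).
It fails at once if the carriage is run faster than 0.30 m/s (velocity of joint carriage above 0.3 m/s).
It fails at once if the instrument is touched (contact force between anything else and collimator above 0.5 N).
It fails at once if a bystander is moved by more than 20 mm (distance of any of cleaner, driver, lens_cap from where it was at the start of the episode above 0.02 m).
It also fails if it takes over 38 s, if anything falls off the work surface, if the arm or the gripper's body presses on something with over 40 N, if the wrist force passes 120 N, or if a joint passes its speed limit or range.

## Working session

There is one attempt and no reset: what is moved stays moved. The work goes in short steps, Python scripts to look and compute and a shell command to move; the robot and the scene stay as the last step left them, time stands still between calls to the robot, and variables do not carry over. Pictures are saved under pics/ and viewed, at most 10 in all, crops included, and the job is handed in when it is done.

```bash
mkdir -p pics; ls
cat > h.py <<'E'
import numpy as np, cv2
from workcell import readout, imaging, bot, spotter
def K(n):
    i=imaging.camera_info(n); f=192/np.tan(np.radians(i["vertical_fov"]/2)); return f,i["cx"],i["cy"],np.array(i["extrinsics"]) if "extrinsics" in i else None
def at_z(n,uv,z):
    f,cx,cy,T=K(n); d=T[:3,:3]@np.array([(uv[0]-cx)/f,(uv[1]-cy)/f,1]); o=T[:3,3]; return o+d*(z-o[2])/d[2]
def proj(n,p):
    f,cx,cy,T=K(n); c=T[:3,:3].T@(np.array(p)-T[:3,3]); return [cx+f*c[0]/c[2],cy+f*c[1]/c[2]]
E
python3 - <<'E'
from h import *
o=readout.get_obs(); print({k:np.round(v,3) for k,v in o.items()})
for n in("scene","top"):
    p,d=imaging.camera(n); cv2.imwrite(f"pics/{n}0.png",p[:,:,::-1]); np.save(f"pics/{n}d",d)
    for t,z in(("rail",0),("post",.076),("post_grip",.136),("far_buffer",.068),("collimator",.076),("cleaner",0)):
        for r in spotter.mark_of(n,t)[:2]: print(n,t,np.round(r["confidence"],2),np.round(r["uv"],1),np.round(at_z(n,r["uv"],z),4))
E
```

```text
pics
{'time': np.float64(0.0), 'q': array([-77.291,   5.01 ,  10.034,  95.101,  -0.   ,  90.001]), 'qd': array([ 0.084, -0.062, -0.051, -0.013,  0.062,  0.05 ]), 'joint_efforts': array([ 1.0000e-03, -5.2039e+01,  4.6480e+01,  1.6000e-02, -0.0000e+00,
        0.0000e+00]), 'ee_pos': array([ 0.121, -0.536,  0.249]), 'tcp_rot': array([-179.923,    0.   ,   12.708]), 'wrist_force': array([-0.115, -0.254, -0.198]), 'torque': array([-0.016, -0.014, -0.015]), 'grasp_force': np.float64(0.0), 'opening': np.float64(0.085)}
scene rail 0.94 [232.2 187.2] [0.4903 0.1086 0.    ]
scene post 0.48 [101.3 197.9] [ 0.4493 -0.3352  0.076 ]
scene post_grip 0.69 [ 98.6 182.2] [ 0.4434 -0.3298  0.136 ]
scene far_buffer 0.9 [331.  151.6] [0.526  0.5001 0.068 ]
scene far_buffer 0.71 [314.  206.7] [0.7654 0.2816 0.068 ]
scene collimator 0.75 [146.8 189.3] [ 0.4674 -0.1894  0.076 ]
scene cleaner 0.76 [314.3 209.2] [0.7156 0.3206 0.    ]
scene cleaner 0.54 [133.6 284.3] [ 0.7746 -0.3174  0.    ]
top rail 0.77 [259.1 227.2] [0.5021 0.1162 0.    ]
top post 0.67 [384.5 247.8] [ 0.4427 -0.3405  0.076 ]
top far_buffer 0.79 [150.6 215.8] [0.5343 0.516  0.068 ]
top collimator 0.58 [346.4 238.7] [ 0.4715 -0.2025  0.076 ]
top cleaner 0.55 [208.  172.2] [0.7096 0.3211 0.    ]
```

View pics/scene0.png

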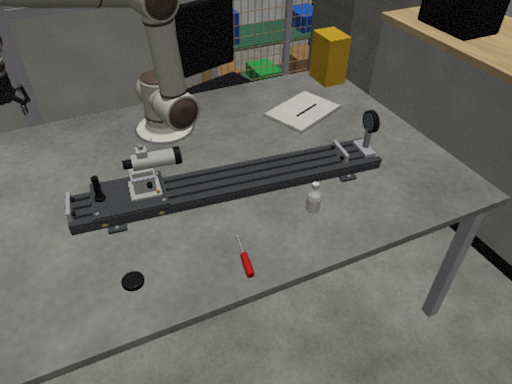

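View pics/top0.png

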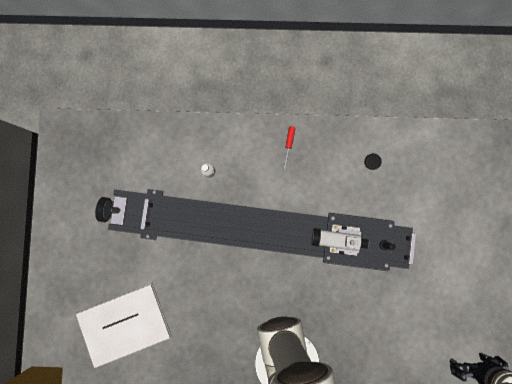

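The scene view shows the post at (97,188), the instrument at (147,165) ahead of it, and the far stop at about (340,150). The spotter marks agree, and the bystanders all lie beyond the rail. Next I'll refine the rail line from depth.

Run:
```python
from h import *
i=imaging.camera_info("wrist"); print({k:np.round(v,3) for k,v in i.items()})
for n in("scene","top"):
    d=np.load(f"pics/{n}d.npy"); f,cx,cy,T=K(n); v,u=np.mgrid[:384,:512]
    P=np.stack([(u-cx)/f*d,(v-cy)/f*d,d],-1)@T[:3,:3].T+T[:3,3]; P=P[d>0]
    def sel(z0,z1,Q=P): return Q[(Q[:,2]>z0)&(Q[:,2]<z1)&(Q[:,0]>.3)&(Q[:,0]<.7)&(abs(Q[:,1])<.8)&(abs(Q[:,0]-.49-.1*(Q[:,1]-.1))<.13)]
    r=sel(.04,.09); (c,s,a)=cv2.minAreaRect((r[:,:2]*1000).astype(np.float32)); print(n,"rail",len(r),np.round(c,1),np.round(s,1),a)
    w=r[(r[:,1]>-.1)&(r[:,1]<.4)]; 
    # centreline by mid of extremes per y bin
    ys=np.arange(-.1,.4,.02); m=[]
    for y in ys:
        b=w[abs(w[:,1]-y)<.01]; m.append((b[:,0].min()+b[:,0].max())/2)
    k=np.polyfit(ys,m,1); print("line x=",k,"yaw",-np.degrees(np.arctan(k[0])),"x at -.338:",np.polyval(k,-.338))
    q=sel(.12,.17); q=q[(q[:,1]<-.28)&(q[:,1]>-.42)]; print("post",len(q),q.mean(0) if len(q) else 0, q[q[:,2]>.155].mean(0))
```

```text
{'vertical_fov': np.float64(65.706), 'cx': np.float64(258.86), 'cy': np.float64(194.914), 'tool_from_camera': array([[-0.001, -0.957, -0.291,  0.073],
       [ 1.   , -0.001,  0.001, -0.   ],
       [-0.001, -0.291,  0.957, -0.125],
       [ 0.   ,  0.   ,  0.   ,  1.   ]])}
scene rail 9518 [498.5 113.4] [1121.5  191. ] 84.74474334716797
line x= [0.09864213 0.48782487] yaw -5.633552824592085 x at -.338: 0.4544838302270259
post 109 [ 0.45903528 -0.33809139  0.14883831] [ 0.45739262 -0.33779201  0.16467762]
top rail 10997 [499.6 113.9] [1120.9  189.8] 84.03707122802734
line x= [0.10001091 0.48721637] yaw -5.7112118596852 x at -.338: 0.4534126807720047
post 57 [ 0.45463473 -0.33330801  0.15393535] [ 0.45398407 -0.33621621  0.16514478]
```

```bash
python3 -m jog '[{"rotation":[0,0,8],"translation":[30,10,0],"grip":85},{"rotation":[0,0,16],"translation":[60,20,0],"grip":85},{"rotation":[0,0,24],"translation":[90,30,0],"grip":85},{"rotation":[0,0,32],"translation":[120,40,0],"grip":85},{"rotation":[0,0,40],"translation":[150,50,0],"grip":85}]'; python3 -c "
from h import *
o=readout.get_obs();print(o['q'],o['tcp_rot'],o['ee_pos'])"
```

```text
time: 1.2
ee_pos: [0.2721, -0.486, 0.2501]
tcp_rot: [180.0, 0.0, 53.0]
wrist_force: [-0.0, 0.3, -0.3]
opening: 0.085
grasp_force: 0.0
[-6.07521687e+01  5.94189574e+00  1.11260407e+01  9.51729839e+01
 -1.20240422e-03  6.62123484e+01] [1.79990272e+02 5.60206866e-03 5.30354823e+01] [ 0.27213124 -0.48597988  0.25007251]
```

```bash
python3 -m jog '[{"rotation":[0,0,8.4],"translation":[20,5,0],"grip":85},{"rotation":[0,0,16.8],"translation":[40,10,0],"grip":85},{"rotation":[0,0,25.2],"translation":[60,20,0],"grip":85},{"rotation":[0,0,33.6],"translation":[80,30,0],"grip":85},{"rotation":[0,0,42],"translation":[100,45,0],"grip":85},{"rotation":[0,0,50.4],"translation":[115,60,0],"grip":85},{"rotation":[0,0,58.8],"translation":[130,75,0],"grip":85},{"rotation":[0,0,67.2],"translation":[145,85,0],"grip":85},{"rotation":[0,0,75.6],"translation":[155,95,0],"grip":85},{"rotation":[0,0,84],"translation":[165,100,0],"grip":85},{"rotation":[0,0,92.4],"translation":[170,100,0],"grip":85},{"rotation":[0,0,100.8],"translation":[172,100,0],"grip":85},{"rotation":[0,0,109.2],"translation":[174,100,0],"grip":85},{"rotation":[0,0,117.6],"translation":[176,100,0],"grip":85},{"rotation":[0,0,126],"translation":[177,100,0],"grip":85},{"rotation":[0,0,134.4],"translation":[177,100,0],"grip":85},{"rotation":[0,0,142.8],"translation":[177,100,0],"grip":85},{"rotation":[0,0,151.2],"translation":[177,100,0],"grip":85},{"rotation":[0,0,159.6],"translation":[177,100,0],"grip":85},{"rotation":[0,0,168],"translation":[177,100,0],"grip":85}]'
python3 -m jog '[{"rotation":[0,0,8.4],"translation":[1,15,0],"grip":85},{"rotation":[0,0,16.8],"translation":[2,30,0],"grip":85},{"rotation":[0,0,25.2],"translation":[4,40,0],"grip":85},{"rotation":[0,0,33.6],"translation":[5,48,0],"grip":85},{"rotation":[0,0,42],"translation":[5.5,50,-20],"grip":85},{"rotation":[0,0,43.3],"translation":[5.5,50,-40],"grip":85},{"rotation":[0,0,43.3],"translation":[5.5,50,-40],"grip":85}]'
cat >> h.py <<'E'
def wristP(save=None):
    o=readout.get_obs(); p,d=imaging.camera("wrist")
    if save: cv2.imwrite(save,p[:,:,::-1])
    i=imaging.camera_info("wrist"); f=192/np.tan(np.radians(i["vertical_fov"]/2)); v,u=np.mgrid[:384,:512]
    x=(u-i["cx"]);y=(v-i["cy"]);r=np.hypot(x,y)+1e-9;t=r/f
    C=np.stack([d*np.tan(t)*x/r,d*np.tan(t)*y/r,d],-1)
    T=np.array(i["tool_from_camera"]); P=C@T[:3,:3].T+T[:3,3]
    from scipy.spatial.transform import Rotation as R
    W=P@R.from_euler("xyz",o["tcp_rot"],degrees=True).as_matrix().T+o["ee_pos"]; W[d<=0]=np.nan
    return o,p,d,W
E
python3 - <<'E'
from h import *
o,p,d,W=wristP("pics/w1.png"); print(o["ee_pos"],o["tcp_rot"],o["time"])
Z=W[...,2]; m=(Z>.158)&(Z<.172)&(np.hypot(W[...,0]-.4535,W[...,1]+.337)<.03); print(m.sum(),W[m].mean(0),np.argwhere(m).mean(0)); print(W[m].min(0),W[m].max(0))
print(spotter.mark_of("wrist","post_grip"))
E
```

```text
time: 3.2
ee_pos: [0.448, -0.3865, 0.2499]
tcp_rot: [180.0, 0.0, -138.9]
wrist_force: [-0.5, -0.4, 0.1]
opening: 0.085
grasp_force: 0.0
time: 3.9
ee_pos: [0.4528, -0.3358, 0.2075]
tcp_rot: [179.8, 0.1, -96.0]
wrist_force: [-0.1, 0.1, 0.4]
opening: 0.085
grasp_force: 0.0
[ 0.45275244 -0.33583608  0.20747074] [ 1.79807287e+02  1.11645981e-01 -9.59712026e+01] 3.9
1027 [ 0.4524421  -0.33861964  0.16592746] [228.0593963  257.19668939]
[ 0.44170107 -0.34821717  0.15804322] [ 0.46341779 -0.32634143  0.16839453]
[{'uv': [254.7, 215.6], 'confidence': 0.79}]
```

View pics/w1.png

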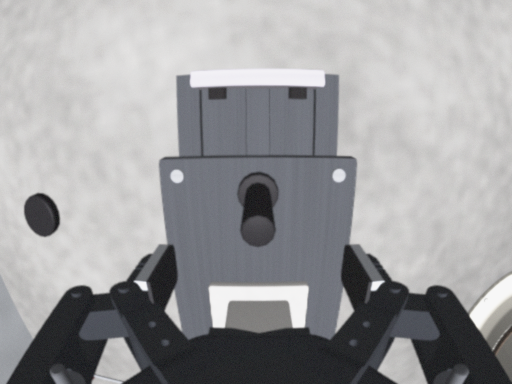

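```bash
python3 -m jog '[{"rotation":[0,0,0],"translation":[-0.5,-0.5,-25],"grip":85},{"rotation":[0,0,0],"translation":[-0.5,-0.5,-50],"grip":85},{"rotation":[0,0,0],"translation":[-0.5,-0.5,-70],"grip":85},{"rotation":[0,0,0],"translation":[-0.5,-0.5,-74],"grip":85},{"rotation":[0,0,0],"translation":[-0.5,-0.5,-74],"grip":85}]'
python3 - <<'E'
from h import *
o,p,d,W=wristP("pics/w2.png"); print(o["ee_pos"],o["time"])
Z=W[...,2]; m=(Z>.158)&(Z<.172)&(np.hypot(W[...,0]-.4535,W[...,1]+.337)<.03); q=W[m]; print(m.sum(),q.mean(0),(q.min(0)+q.max(0))/2)
E
python3 -m jog '[{"rotation":[0,0,0],"translation":[0,0,0],"grip":15},{"rotation":[0,0,0],"translation":[0,0,0],"grip":15}]' 30
python3 -m jog '[{"rotation":[0,0,0],"translation":[0,0,0],"grip":15},{"rotation":[0,0,0],"translation":[0,0,0],"grip":15}]'
python3 -m jog '[{"rotation":[0,0,0],"translation":[0,0,0],"grip":15},{"rotation":[0,0,0],"translation":[0,0,0],"grip":15},{"rotation":[0,0,0],"translation":[0,0,0],"grip":15}]'
```

```text
time: 4.5
ee_pos: [0.4531, -0.3372, 0.1367]
tcp_rot: [-180.0, -0.0, -96.0]
wrist_force: [-0.3, 0.7, 0.2]
opening: 0.085
grasp_force: 0.0
[ 0.45307077 -0.33720202  0.13673279] 4.5
2227 [ 0.45210582 -0.33949668  0.16553766] [ 0.45247649 -0.33699295  0.16320531]
time: 4.75
ee_pos: [0.4534, -0.3374, 0.1373]
tcp_rot: [-179.9, -0.1, -96.0]
wrist_force: [-0.3, -0.4, -0.4]
opening: 0.0586
grasp_force: 0.0
time: 4.95
ee_pos: [0.4531, -0.3371, 0.1364]
tcp_rot: [-180.0, -0.0, -96.0]
wrist_force: [0.7, 0.6, -0.2]
opening: 0.0278
grasp_force: 0.0
time: 5.25
ee_pos: [0.4533, -0.3371, 0.1364]
tcp_rot: [-179.9, -0.0, -96.0]
wrist_force: [2.0, 0.1, 2.4]
opening: 0.0215
grasp_force: 29.9
```

View pics/w2.png

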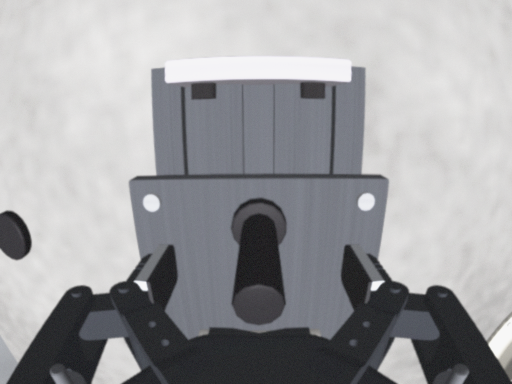

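```bash
cat >> h.py <<'E'
U=np.array([.0993,.9951]); P0=np.array([.4525,-.3371])
def track():
    o,p,d,W=wristP(); e=o["ee_pos"]; Z=W[...,2]
    m=(Z>.159)&(Z<.171)&(np.hypot(W[...,0]-e[0],W[...,1]-e[1])<.03); q=W[m][:,:2]
    (cx,cy),r=cv2.minEnclosingCircle((q*1000).astype(np.float32))
    s=(np.array([cx,cy])/1000-P0)@U; a=q@U; s2=(a.min()+a.max())/2-P0@U; st=(e[:2]-P0)@U
    print(f"t {o['time']:.2f} post {s*1e3:.1f} / {s2*1e3:.1f} r {r:.1f} tcp {st*1e3:.1f} across post {((cx/1e3-P0[0])*U[1]-(cy/1e3-P0[1])*U[0])*1e3:.1f} tcp {((e[0]-P0[0])*U[1]-(e[1]-P0[1])*U[0])*1e3:.1f} z {e[2]:.4f} open {o['opening']:.3f} wf {np.round(o['wrist_force'],1)}")
E
python3 -m jog '[{"rotation":[0,0,0],"translation":[0.1,1.2,0],"grip":15},{"rotation":[0,0,0],"translation":[0.5,4.8,0],"grip":15},{"rotation":[0,0,0],"translation":[1.1,10.7,0],"grip":15},{"rotation":[0,0,0],"translation":[1.9,19.1,0],"grip":15},{"rotation":[0,0,0],"translation":[3,29.8,0],"grip":15},{"rotation":[0,0,0],"translation":[4.2,41.8,0],"grip":15},{"rotation":[0,0,0],"translation":[5.4,53.7,0],"grip":15},{"rotation":[0,0,0],"translation":[6.6,65.7,0],"grip":85},{"rotation":[0,0,0],"translation":[7.7,77.4,0],"grip":85},{"rotation":[0,0,0],"translation":[8.9,89,0],"grip":85},{"rotation":[0,0,0],"translation":[10,100.2,0],"grip":85},{"rotation":[0,0,0],"translation":[11.1,111.1,0],"grip":85}]'
python3 -c "
from h import *
track()"
```

```text
time: 6.45
ee_pos: [0.464, -0.2249, 0.1358]
tcp_rot: [180.0, 0.0, -96.0]
wrist_force: [-0.2, -0.8, -0.1]
opening: 0.085
grasp_force: 0.0
t 6.45 post 113.2 / 113.3 r 11.4 tcp 112.8 across post 0.2 tcp 0.3 z 0.1358 open 0.085 wf [-0.2 -0.8 -0.1]
```

```bash
python3 -m jog '[{"rotation":[0,0,0],"translation":[1.6,16,0],"grip":85},{"rotation":[0,0,0],"translation":[2.6,26.3,0],"grip":85},{"rotation":[0,0,0],"translation":[3.6,36.3,0],"grip":85},{"rotation":[0,0,0],"translation":[4.6,46,0],"grip":85},{"rotation":[0,0,0],"translation":[5.5,55.5,0],"grip":85}]'
python3 -c "
from h import *
track()"
```

```text
time: 7.0
ee_pos: [0.4697, -0.1696, 0.136]
tcp_rot: [-180.0, 0.0, -96.0]
wrist_force: [0.2, 0.4, -0.7]
opening: 0.0849
grasp_force: 0.0
t 7.00 post 171.5 / 171.3 r 11.4 tcp 168.4 across post 0.1 tcp 0.5 z 0.1360 open 0.085 wf [ 0.2  0.4 -0.7]
```

```bash
python3 -m jog '[{"rotation":[0,0,0],"translation":[1.8,18,0],"grip":85},{"rotation":[0,0,0],"translation":[2.8,27.6,0],"grip":85},{"rotation":[0,0,0],"translation":[3.7,37.1,0],"grip":85},{"rotation":[0,0,0],"translation":[4.6,46.5,0],"grip":85},{"rotation":[0,0,0],"translation":[5.6,55.6,0],"grip":85},{"rotation":[0,0,0],"translation":[6.5,64.7,0],"grip":85}]'
python3 -c "
from h import *
track()"
```

```text
time: 7.65
ee_pos: [0.4762, -0.1051, 0.136]
tcp_rot: [180.0, -0.0, -96.0]
wrist_force: [0.6, -0.6, -0.1]
opening: 0.0853
grasp_force: 0.0
t 7.65 post 233.3 / 233.2 r 11.4 tcp 233.2 across post 0.4 tcp 0.5 z 0.1360 open 0.085 wf [ 0.6 -0.6 -0.1]
```

```bash
python3 -m jog '[{"rotation":[0,0,0],"translation":[1.3,13.3,0],"grip":85},{"rotation":[0,0,0],"translation":[2.2,21.8,0],"grip":85},{"rotation":[0,0,0],"translation":[3,30.3,0],"grip":85},{"rotation":[0,0,0],"translation":[3.8,38.5,0],"grip":85},{"rotation":[0,0,0],"translation":[4.7,46.7,0],"grip":85},{"rotation":[0,0,0],"translation":[5.5,54.7,0],"grip":85},{"rotation":[0,0,0],"translation":[6.2,62.5,0],"grip":85},{"rotation":[0,0,0],"translation":[7,70.2,0],"grip":85}]'
python3 -c "
from h import *
track()"
```

```text
time: 8.5
ee_pos: [0.4831, -0.0349, 0.136]
tcp_rot: [-180.0, 0.0, -96.0]
wrist_force: [-0.5, 0.7, -1.3]
opening: 0.0847
grasp_force: 0.0
t 8.50 post 304.2 / 304.1 r 11.0 tcp 303.8 across post 0.2 tcp 0.5 z 0.1360 open 0.085 wf [-0.5  0.7 -1.3]
```

```bash
python3 -m jog '[{"rotation":[0,0,0],"translation":[1.2,11.7,0],"grip":85},{"rotation":[0,0,0],"translation":[1.9,19.2,0],"grip":85},{"rotation":[0,0,0],"translation":[2.6,26.5,0],"grip":85},{"rotation":[0,0,0],"translation":[3.4,33.6,0],"grip":85},{"rotation":[0,0,0],"translation":[4.1,40.7,0],"grip":85},{"rotation":[0,0,0],"translation":[4.8,47.7,0],"grip":85},{"rotation":[0,0,0],"translation":[5.4,54.4,0],"grip":85},{"rotation":[0,0,0],"translation":[6.1,61.1,0],"grip":85},{"rotation":[0,0,0],"translation":[6.8,67.7,0],"grip":85}]'
python3 -c "
from h import *
track()"
```

```text
time: 9.45
ee_pos: [0.4899, 0.0327, 0.136]
tcp_rot: [-180.0, -0.0, -96.0]
wrist_force: [-0.6, -0.2, -0.4]
opening: 0.0848
grasp_force: 0.0
t 9.45 post 372.2 / 372.2 r 11.5 tcp 371.7 across post 0.3 tcp 0.5 z 0.1360 open 0.085 wf [-0.6 -0.2 -0.4]
```

```bash
python3 -m jog '[{"rotation":[0,0,0],"translation":[1,10.2,0],"grip":85},{"rotation":[0,0,0],"translation":[1.7,16.6,0],"grip":85},{"rotation":[0,0,0],"translation":[2.3,22.8,0],"grip":85},{"rotation":[0,0,0],"translation":[2.9,28.9,0],"grip":85},{"rotation":[0,0,0],"translation":[3.5,34.9,0],"grip":85},{"rotation":[0,0,0],"translation":[4.1,40.9,0],"grip":85},{"rotation":[0,0,0],"translation":[4.7,46.7,0],"grip":85},{"rotation":[0,0,0],"translation":[5.2,52.4,0],"grip":85},{"rotation":[0,0,0],"translation":[5.8,58,0],"grip":85},{"rotation":[0,0,0],"translation":[6.4,63.6,0],"grip":85},{"rotation":[0,0,0],"translation":[6.9,69,0],"grip":85}]'
python3 -c "
from h import *
track()"
```

```text
time: 10.6
ee_pos: [0.4968, 0.1016, 0.136]
tcp_rot: [180.0, -0.0, -96.0]
wrist_force: [0.3, -0.1, -0.0]
opening: 0.0851
grasp_force: 0.0
t 10.60 post 440.1 / 440.0 r 11.4 tcp 441.0 across post -0.2 tcp 0.6 z 0.1360 open 0.085 wf [ 0.3 -0.1 -0. ]
```

```bash
python3 -m jog '[{"rotation":[0,0,0],"translation":[0.7,7.2,0],"grip":15},{"rotation":[0,0,0],"translation":[1.2,12.4,0],"grip":15},{"rotation":[0,0,0],"translation":[1.7,17.6,0],"grip":15},{"rotation":[0,0,0],"translation":[2.2,22.7,0],"grip":15},{"rotation":[0,0,0],"translation":[2.7,27.7,0],"grip":15},{"rotation":[0,0,0],"translation":[3.2,32.5,0],"grip":15},{"rotation":[0,0,0],"translation":[3.7,37.3,0],"grip":15},{"rotation":[0,0,0],"translation":[4.1,41,0],"grip":15},{"rotation":[0,0,0],"translation":[4.3,43.4,0],"grip":15},{"rotation":[0,0,0],"translation":[4.4,44.4,0],"grip":15},{"rotation":[0,0,0],"translation":[4.4,44.6,0],"grip":15},{"rotation":[0,0,0],"translation":[4.4,44.6,0],"grip":15},{"rotation":[0,0,0],"translation":[4.4,44.6,0],"grip":15},{"rotation":[0,0,0],"translation":[4.4,44.6,0],"grip":15},{"rotation":[0,0,0],"translation":[4.4,44.6,0],"grip":15},{"rotation":[0,0,0],"translation":[4.4,44.6,0],"grip":15},{"rotation":[0,0,0],"translation":[4.4,44.6,0],"grip":15},{"rotation":[0,0,0],"translation":[4.4,44.6,0],"grip":15}]' 30
python3 -c "
from h import *
track()"
```

```text
time: 12.45
ee_pos: [0.5018, 0.1459, 0.1362]
tcp_rot: [-179.9, 0.0, -96.0]
wrist_force: [6.4, 0.1, -0.6]
opening: 0.0215
grasp_force: 32.1
t 12.45 post 478.8 / 483.4 r 29.2 tcp 485.5 across post 1.1 tcp 1.1 z 0.1362 open 0.022 wf [ 6.4  0.1 -0.6]
```

```bash
python3 -m jog '[{"rotation":[0,0,0],"translation":[0,0,0],"grip":85},{"rotation":[0,0,0],"translation":[0,0,0],"grip":85},{"rotation":[0,0,0],"translation":[0,0,0],"grip":85},{"rotation":[0,0,0],"translation":[0,0,0],"grip":85},{"rotation":[0,0,0],"translation":[0,0,0],"grip":85},{"rotation":[0,0,0],"translation":[0,0,0],"grip":85}]'
python3 -c "
from h import *
track()"
python3 -m jog '[{"rotation":[0,0,0],"translation":[0,0,15],"grip":85},{"rotation":[0,0,0],"translation":[0,0,40],"grip":85},{"rotation":[0,0,0],"translation":[0,0,65],"grip":85},{"rotation":[0,0,0],"translation":[0,0,80],"grip":85},{"rotation":[0,0,0],"translation":[0,0,80],"grip":85},{"rotation":[0,0,0],"translation":[0,0,80],"grip":85},{"rotation":[0,0,0],"translation":[0,0,80],"grip":85}]'
python3 -c "
from h import *
track();track()"
```

```text
time: 13.1
ee_pos: [0.5012, 0.1458, 0.136]
tcp_rot: [180.0, -0.0, -96.0]
wrist_force: [-0.7, 0.2, -0.7]
opening: 0.0849
grasp_force: 0.0
t 13.10 post 484.4 / 484.4 r 11.3 tcp 485.3 across post 0.3 tcp 0.5 z 0.1360 open 0.085 wf [-0.7  0.2 -0.7]
time: 13.85
ee_pos: [0.5009, 0.1457, 0.2151]
tcp_rot: [179.9, -0.0, -96.0]
wrist_force: [0.5, -0.2, 0.2]
opening: 0.0849
grasp_force: 0.0
t 13.85 post 484.4 / 484.4 r 11.1 tcp 485.2 across post 0.6 tcp 0.2 z 0.2151 open 0.085 wf [ 0.5 -0.2  0.2]
t 13.90 post 484.3 / 484.3 r 11.0 tcp 485.2 across post 0.6 tcp 0.1 z 0.2150 open 0.085 wf [-0.5  0.3  0.3]
```

The post is in the same place in both readings, so the carriage is standing still at about 0.54 m travel and the gripper is clear above it.

```bash
python3 -c "
from workcell import bot
print(bot.job_done())"
```

```text
the job is handed in; nothing more can be done
None
```

I handed the job in: the carriage was released at about 0.12 m/s, guarded without contact for about 4.5 s, gripped again while still gliding, and left standing free at about 0.54 m travel, with no verdict returned at hand-in.

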